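# Click the film on one frame and seat the viewing loupe

### The arm

A 6-joint arm with a two-finger parallel gripper is mounted at the origin on the work surface. World frame = base frame: x ahead of the robot, y to its left, z up, the work surface at z = 0. Lengths are in mm, angles in degrees, forces in N, time in s.
With the tool pointing down it reaches from about 350 to 850 mm from the base axis. Payload 8.1 kg.
Tool frame: the origin (TCP) lies midway between the tips of the shut fingers; the grasp point (between the pads) lies 19 mm behind it; z points along the fingers, y is the line along which they close (so a half turn about z gives the same grasp; the last joint's range is limited). The gripper opens to 85 mm and grips with 20 to 120 N. Pads are 22 mm wide; open, the fingers measure 114 mm over their backs; the gripper's body (76 mm by 85 mm) begins 54 mm behind the grasp point. The pads swing forward as they close: fully open they stand 13 mm farther back than shut.
Start: joints at [-68.606, 7.471, 85.268, -0, 87.261, -4.893], TCP at [265.743, -537.946, 231.292] pointing down, gripper open.
Joint ranges: [-169.43, 169.43], [-51.17, 129.36], [1.28, 143.12], [-76.62, 256.62], [0, 156.53], [-152.29, 152.29]. Speed limits (degrees/s): [136.94, 136.94, 159.86, 180, 180, 180].

### API

Orientations are given as [roll, pitch, yaw] about the fixed x, y, z axes, in that order (R = Rz(yaw) Ry(pitch) Rx(roll)).
In Python, from bench import r gives the robot as it stands. The module is installed in compiled form; this text tells all that it offers.
- The arm moves only by the tool jog_arm, never from a script. Its argument "rows" is a list of rows, each a list of 2 entries, a list of its own where there are three numbers: the shift along the tool's x, y, z in mm, then the turn, a rotation vector about the tool's x, y, z in rad. A call has 1 to 10 rows; each row is the pose to reach, as a shift and turn from the pose commanded when the call began, along the tool's axes at that moment; what a row does not reach only later rows make up. A row lasts 1/10 s, in which the tool goes at most 50 mm and 8.59 degrees, less where a joint would pass 70% of its speed; a pose out of reach is approached as far as the arm can. A call with a gripper value outside its range is refused whole. "grip" is the finger opening in mm, from 0 to 85.4, set as the call begins (left out, the last holds). The fingers move at their own pace and stop on an object; "force" is the grip in N (left out, the last holds). Time passes only in rows, so rows that repeat a pose let the fingers close. It gives the time, the measured TCP pose, the force, the opening and the grip force at its end, in the units of the state.
- r.sense(): the state, without advancing time (a new reading comes with each control period).
- r.snapshot(name): name is "side" or "top" or "wrist"; returns (picture, depth): 420x560x3 uint8, blue, green, red; 420x560 float32, mm along the optical axis (not along the pixel's ray), 0 where there is no reading.
- r.camera_params(name): a dict with "fx", "fy", "cx", "cy" (pixels), "pose" (4x4, takes a point from camera to world coordinates); the wrist camera has in their place "tool_from_camera" (4x4, takes a point from camera to tool coordinates, whose origin is the TCP and whose axes are the flange's). Camera axes: x right, y down, z forward; pixel columns grow to the right and rows downward; lengths in mm; the calibration is good to about 2 mm. A picture is of the moment at which its call begins: read the wrist's pose just before it. camera_params takes no time and is no camera call.
- r.hand_in(): hands the job in; it is judged then, once.
The state is a dict: "time": time; "joint_pos": joint angles; "qd": joint speeds; "joint_efforts": joint torques, N m; "tool_pos": TCP position; "tcp_rot": TCP orientation; "ft_force": force on the tool from outside, world axes, zero at the start; "wrist_torque": the same for the moment, N m; "finger_gap": finger opening in mm; "grip_force": force on a finger pad.
Only numpy, scipy, OpenCV 4.12 (cv2) and the standard library are available. Lean on these libraries where they do the work, as an engineer would, in place of code of your own. Each camera call takes 0.05 s, during which the arm holds its last target. There are 200 camera calls.

### The job

First push the film carrier of the film digitiser on to its next click stop, so that the next frame lies in the gate, but not past that stop. Then take the loupe that stands on the desk, set it on the gate's spigot and turn it by its knurled collar until the hidden keyways drop over the pins, and press it fully home so that the sprung gate is down on the film. Finish while still holding it pressed down, and leave the other things on the desk where they are.

Things in the scene. Friction and masses are not known exactly. Their poses are not given: they have to be found in the camera images.
- digitiser: film digitiser fixed to the desk: grey box with aluminium top plate, 110 mm (its x) by 140 mm (its y) by 46 mm high; origin at the centre of its underside, z up. The film slot runs through it along its y. The round sprung gate stands on the middle of its top
- carrier (a joint): slide of the film carrier, a flat black strip holder 50 x 200 x 10 mm in the slot; value in m, grows as it is pushed towards the digitiser's +y. A sprung ball gives click stops at 0, 0.038, 0.076 and 0.114, one per film frame, and pulls it in from about 3 mm away. It runs at about 1 N; a stop lets go at about 9 N. It starts between stops 0 and 0.038: the next is 0.038
- carrier_tab (a point): top edge, mid-width, of the outer (-y) face of the carrier's upright finger tab, 67 mm above the desk; axes as the digitiser's. The tab is 34 mm wide (x), reaches 10 mm from this face towards +y and stands 30 mm above the carrier, at its -y end. Push it towards +y: at the next stop this face is 119 mm from the gate's axis
- gate_seat (a point): centre of the seat, the top of the gate's flange (68 mm across), 54 mm above the desk when the gate is up; z up, axes as the digitiser's. From it rises a steel spigot, 40 mm diameter, 14 mm high, its top 3 mm bevelled. Three 5 mm pins stand radially out of the spigot, 120 degrees apart, to a radius of 25.5 mm
- gate (a joint): how far the gate is pushed down, in m: 0 up, 0.004 fully down on the film. Its spring needs about 5 N to start and 11 N for full travel, the loupe's weight included
- loupe: loose viewing loupe, 0.15 to 0.29 kg, round, standing upright, 70 mm high; origin at the centre of its open underside, z up along its axis. Knurled black collar 60 mm diameter from the bottom to 44 mm, then aluminium barrel 48 mm diameter, then rubber eyecup 45 mm. One rigid piece: it turns as a whole. Bore in the underside: 43 mm diameter, 18 mm deep
- film_can: bystander: loose black film can with a pale cap, 31 mm diameter, 50 mm high; origin at its underside
- pen_pot: bystander: pale blue round pen pot with pens, 82 mm diameter, 85 mm high, pens to 135 mm; origin at its underside
- lotion: bystander: slim green bottle, 44 mm diameter, 125 mm high; origin at its underside
- phone: bystander: black phone lying flat, 148 x 72 x 8 mm; origin at its underside
- gate_pin (a point): top of the outer end of one of the three pins, the one that points to the digitiser's +y; all three tops lie 7.5 mm above the seat
- loupe_grip (a point): point on the loupe's axis 32 mm above its underside, a good height to grip the collar. The bore has three keyways, 9 mm wide, 120 degrees apart, open below; they do not show and nothing outside (nor the yaw) tells where they are. Off them the underside rests on the pins, 7.5 mm above the seat; within a third of a turn (5 degrees of play either side) it drops to the seat

How it is judged (in metres and radians):
On the way, in this order (a step that is already met when the one before it is completed fails the run):
1. the carrier rests in the next click stop (value of joint carrier between 0.0355 and 0.0405 m and velocity of joint carrier between -0.01 and 0.01 m/s), for 0.2 s.
2. the loupe has dropped over the pins onto the seat (horizontal distance between loupe and gate_seat below 0.003 m and z of loupe in the frame of gate_seat below 0.002 m), for 0.1 s.
At the end, for the whole second after the job is handed in: The carrier stands in the next stop (joint 0.038, within 2.5 mm); the loupe is upright (0.06 rad), centred on the gate (3 mm) with its underside within 2 mm of the seat, the fingers still on it, and the gate is held at least 3 mm down (all of step 2 and value of joint carrier between 0.0355 and 0.0405 m and angle between loupe's own z axis and vertical below 0.06 rad and value of joint gate above 0.003 m and contact force between the fingers and loupe above 1 N); the arm keeps its last pose, push and grip.
It fails at once if the carrier is pushed past the next stop (value of joint carrier above 0.05 m).
It fails at once if the loupe is knocked over (angle between loupe's own z axis and vertical above 0.6 rad).
It fails at once if another thing on the desk is moved (distance of any of film_can, pen_pot, lotion, phone from where it was at the start of the episode above 0.02 m).
It also fails if it takes over 72 s, if anything falls off the work surface, if the arm or the gripper's body presses on something with over 40 N, if the wrist force passes 120 N, or if a joint passes its speed limit or range.

## Working session

There is one attempt and no reset: what is moved stays moved. The work goes in short steps, Python scripts to look and compute and a tool call to move; the robot and the scene stay as the last step left them, time stands still between calls to the robot, and variables do not carry over. Pictures are saved under pics/ and viewed, at most 10 in all, crops included, and the job is handed in when it is done.

Besides the shell and the picture viewer there is one more tool, called after "Emit:" as name([rows], argument=value, ...), one row to a line, values as JSON. jog_arm: Moves the arm, as the interface text tells. Its arguments: {"type":"object","properties":{"rows":{"type":"array"},"grip":{"type":"number"},"force":{"type":"number"}},"required":["rows"]}

```bash
mkdir -p pics; python3 - <<'E'
from bench import r
import cv2,numpy as np
s=r.sense();print(s)
for n in("top","side"):
    p,d=r.snapshot(n);cv2.imwrite(f"pics/{n}0.png",p);np.save(f"pics/{n}0.npy",d)
    print(n,r.camera_params(n))
print(r.camera_params("wrist"))
E
```

```text
{'time': 0.0, 'joint_pos': array([-6.86066989e+01,  7.51367633e+00,  8.53306935e+01,  5.91743006e-04,
        8.72618739e+01, -4.89276113e+00]), 'qd': array([ 0.05224148,  0.05777148,  0.12093422,  0.01591052,  0.02152643,
       -0.02977333]), 'joint_efforts': array([-2.36308770e-04, -5.69393599e+01, -5.00557995e+01, -2.39529118e-04,
        1.44996378e-02,  6.17569782e-06]), 'tool_pos': array([ 265.53322137, -537.4206436 ,  230.24581016]), 'tcp_rot': array([-1.79894194e+02, -9.65049286e-03,  2.62860245e+01]), 'ft_force': array([0.69332781, 0.37356745, 0.35718318]), 'wrist_torque': array([0.0395322 , 0.04183449, 0.01832507]), 'grip_force': 0.0, 'finger_gap': 85.44974119410809}
top {'fx': 491.60961161726556, 'fy': 491.60961161726556, 'cx': 282.95468572990654, 'cy': 210.97774566332527, 'pose': array([[-2.23299263e-02, -9.97666637e-01,  6.45186542e-02,
         5.06849727e+02],
       [-9.99742203e-01,  2.25485660e-02,  2.66252039e-03,
         1.66668986e+01],
       [-4.11111089e-03, -6.44425676e-02, -9.97912949e-01,
         1.22271919e+03],
       [ 0.00000000e+00,  0.00000000e+00,
[... 268 characters left out ...]
-01,  6.59789337e-01, -7.17192929e-01,
         7.79004257e+02],
       [ 1.16157506e-02, -7.34083000e-01, -6.78960399e-01,
         8.12644501e+02],
       [ 0.00000000e+00,  0.00000000e+00,  0.00000000e+00,
         1.00000000e+00]])}
{'fx': 347.1830158270621, 'fy': 347.1830158270621, 'cx': 281.5500663059407, 'cy': 215.96131581903765, 'tool_from_camera': array([[ 9.59406286e-05, -9.64639730e-01, -2.63571969e-01,
         6.77075803e+01],
       [ 9.99999749e-01, -9.26160850e-05,  7.02964586e-04,
         9.08005779e-01],
       [-7.02518572e-04, -2.63571970e-01,  9.64639478e-01,
        -1.42872358e+02],
       [ 0.00000000e+00,  0.00000000e+00,  0.00000000e+00,
         1.00000000e+00]])}
```

View pics/top0.png

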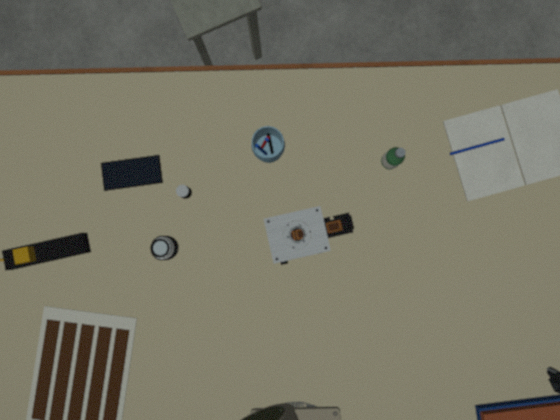

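View pics/side0.png

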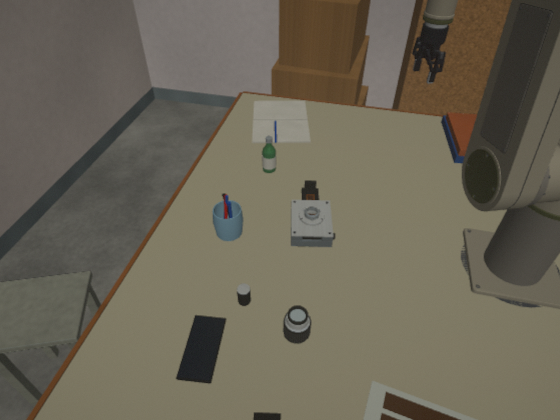

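The top view shows the digitiser near (297,235), its tab at the right end of the carrier (~350,222, world −y), and the loupe at (163,247). The film can is at (183,191). Next I measure these from the depth.

```bash
cat > h.py <<'E'
import numpy as np,cv2
from bench import r
def cloud(d,c,T=None):
    v,u=np.mgrid[:d.shape[0],:d.shape[1]]
    P=np.stack([(u-c["cx"])/c["fx"]*d,(v-c["cy"])/c["fy"]*d,d],-1)
    T=c["pose"] if T is None else T
    W=P@T[:3,:3].T+T[:3,3]; W[d<=0]=np.nan; return W
E
python3 - <<'E'
from h import *
for n in("top","side"):
    W=cloud(np.load(f"pics/{n}0.npy"),r.camera_params(n))
    z=W[...,2]; x,y=W[...,0],W[...,1]
    m0=(x>300)&(x<750)&(y<400)&(y>-300)
    print(n,"desk z",np.nanmedian(z[m0]))
    # digitiser top
    m=(z>38)&(z<52)&(np.hypot(x-460,y+15)<110)
    r_=cv2.minAreaRect(W[m][:,:2].astype(np.float32)); print("dig",r_,m.sum())
    m=(z>55)&(z<75)&(np.hypot(x-460,y+15)<200); 
    P=W[m]; print("high pts mean",P.mean(0), len(P)); 
    t=P[P[:,1]<-90]; print("tab",t.mean(0) if len(t) else None,t.min(0) if len(t) else None,t.max(0) if len(t) else None)
    g=P[P[:,1]>-70];print("gate",g.mean(0),g.min(0),g.max(0))
    m=(z>30)&(z<80)&(np.hypot(x-430,y-260)<60);P=W[m];print("loupe",np.median(P,0),P.min(0),P.max(0), cv2.minEnclosingCircle(P[:,:2].astype(np.float32)))
    m=(z>30)&(z<80)&(np.hypot(x-545,y-220)<50);P=W[m];print("can",np.median(P,0),P.min(0),P.max(0))
W=cloud(np.load("pics/top0.npy"),r.camera_params("top"))
for u,v in [(297,235),(340,222),(350,222),(268,220),(320,207),(276,264),(330,250),(163,247),(183,191),(268,144),(395,157)]: print(u,v,W[v,u])
p=cv2.imread("pics/top0.png");cv2.imwrite("pics/c.png",cv2.resize(p[190:285,130:370],None,fx=3.3,fy=3.3,interpolation=2))
E
```

```text
top desk z -0.12908982789872425
dig ((523.4442138671875, -21.880874633789062), (97.20417022705078, 160.53689575195312), 11.480647087097168) 1679
high pts mean [534.87443523 -43.60110836  62.09199056] 244
tab [ 553.07960216 -136.71329295   64.68166244] [ 537.79946904 -144.01003795   58.28840999] [ 568.90954031 -129.3873946    70.94440559]
gate [527.98321386  -8.35525317  61.11171929] [496.17401615 -38.77796763  55.03436065] [557.89380898  20.93973913  71.46986749]
loupe [478.78780982 293.74341652  37.50494163] [478.78780982 293.74341652  37.50494163] [478.78780982 293.74341652  37.50494163] ((478.7878112792969, 293.743408203125), 9.999999747378752e-05)
  return _methods._mean(a, axis=axis, dtype=dtype,
  ret = um.true_divide(
Traceback (most recent call last):
ValueError: zero-size array to reduction operation minimum which has no identity
```

```bash
python3 - <<'E'
from h import *
C=np.array([527.5,-9.])
for n in("top","side"):
    W=cloud(np.load(f"pics/{n}0.npy"),r.camera_params(n))
    z=W[...,2]; x,y=W[...,0],W[...,1]
    m=((z>41)&(z<50)&(np.hypot(x-C[0],y-C[1])<95)).astype(np.uint8)
    m=cv2.morphologyEx(cv2.morphologyEx(m,cv2.MORPH_CLOSE,np.ones((3,3))),cv2.MORPH_OPEN,np.ones((15,15)))>0
    print(n,"dig",cv2.minAreaRect(W[m&(z>41)&(z<50)][:,:2].astype(np.float32)))
    for nm,c,R,lo,hi in [("gate",C,50,56,75),("tab",(553,-137),35,58,75),("loupe",(479,268),80,63,78),("loupeall",(479,268),80,15,78),("can",(600,220),60,42,60),("lotion",(680,-210),90,30,140),("pot",(720,50),90,60,100)]:
        P=W[(z>lo)&(z<hi)&(np.hypot(x-c[0],y-c[1])<R)]
        if len(P): print(nm,len(P),np.mean(P,0).round(1),P.min(0).round(1),P.max(0).round(1),np.round(np.hstack(cv2.minEnclosingCircle(P[:,:2].astype(np.float32))),1))
p=cv2.imread("pics/top0.png");cv2.imwrite("pics/c.png",cv2.resize(p[190:285,130:370],None,fx=3.3,fy=3.3,interpolation=2))
E
```

```text
top dig ((527.659423828125, -10.44427490234375), (108.78816986083984, 139.83778381347656), 11.418306350708008)
gate 143 [527.2  -8.3  62.4] [496.2 -38.8  56. ] [557.9  20.9  71.5] [527.3 -10.1  32.6]
tab 67 [ 553.1 -136.7   64.7] [ 537.8 -144.    58.3] [ 568.9 -129.4   70.9] [ 553.4 -137.6   16.8]
loupe 243 [502.6 311.7  67.1] [480.  289.6  63. ] [526.9 333.5  75.3] [503.2 310.8  23.7]
loupeall 546 [503.2 305.8  55.6] [474.  281.3  16.4] [532.1 340.9  75.3] [503.2 311.6  30.3]
can 73 [634.8 258.7  49.8] [623.8 248.5  42.1] [648.5 270.7  54.6] [637.3 260.8  14.5]
lotion 368 [ 701.7 -240.7   85. ] [ 684.8 -267.9   30.6] [ 727.4 -224.2  129.7] [ 706.2 -246.3   22.2]
pot 297 [739.4  54.   78.3] [705.9  15.8  60.3] [782.1  92.1  98.2] [744.2  54.2  39.1]
side dig ((0.0, 0.0), (0.0, 0.0), 0.0)
gate 149 [526.1 -11.1  62.5] [495.  -36.6  56. ] [557.7  18.5  70.2] [526.3 -12.   31.4]
tab 56 [ 551.6 -141.3   64.7] [ 534.9 -151.8   58.4] [ 568.5 -134.4   69.8] [ 551.7 -142.    16.8]
loupe 307 [502.2 307.2  67. ] [479.9 284.5  63. ] [525.2 330.8  73.1] [503.2 307.4  23.4]
loupeall 769 [500.3 317.3  52.4] [472.  284.5  15. ] [531.2 338.3  73.1] [501.5 308.4  30.1]
can 92 [635.1 256.   49.8] [623.1 241.4  42.5] [650.2 270.1  53.6] [636.6 255.7  15. ]
lotion 310 [ 702.3 -240.4   76.5] [ 683.7 -262.5   30.1] [ 724.7 -226.1  127.7] [ 704.3 -245.5   21.4]
pot 477 [741.1  57.   75.8] [704.6   9.3  60.1] [782.2  89.9 100. ] [744.3  49.6  41.4]
```

View pics/c.png

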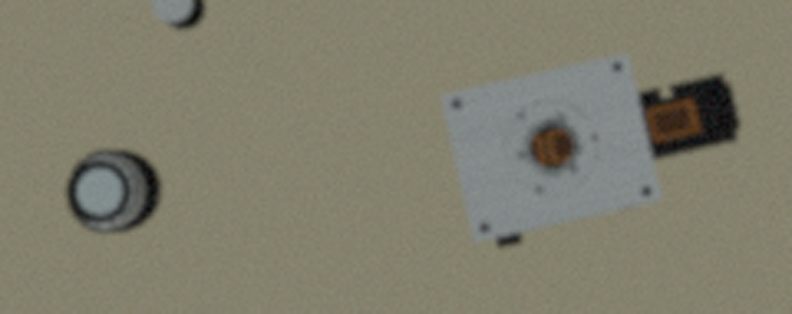

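The crop shows the digitiser plate from (445,55) to (660,240), yawed 11.4°, with the tab at (725,105) and the loupe at (112,192). Gate axis ≈ (527,−11). Now I go to a hover behind the tab, fingers shut.

Emit:
jog_arm([
  [[420,-185,30],[0,0,-1.311]],
  [[420,-185,30],[0,0,-1.311]],
  [[420,-185,30],[0,0,-1.311]],
  [[420,-185,30],[0,0,-1.311]],
  [[420,-185,30],[0,0,-1.311]],
  [[420,-185,30],[0,0,-1.311]],
  [[420,-185,30],[0,0,-1.311]],
  [[420,-185,30],[0,0,-1.311]],
  [[420,-185,30],[0,0,-1.311]],
  [[420,-185,30],[0,0,-1.311]],
], grip=0)

```text
time: 1.1
tool_pos: [562.4, -181.3, 200.2]
tcp_rot: [-180.0, -0.1, 101.9]
ft_force: [-0.9, -0.6, -0.2]
finger_gap: 0.2
grip_force: 0.0
```

Emit:
jog_arm([
  [[0,0,0],[0,0,0]],
  [[0,0,0],[0,0,0]],
  [[0,0,0],[0,0,0]],
])

```text
time: 1.4
tool_pos: [559.6, -187.5, 201.3]
tcp_rot: [-180.0, 0.0, 101.3]
ft_force: [-0.2, 0.8, 0.9]
finger_gap: -0.2
grip_force: 0.0
```

```bash
cat >> h.py <<'E'
from scipy.spatial.transform import Rotation as Ro
def toolT(s):
    T=np.eye(4);T[:3,:3]=Ro.from_euler("xyz",s["tcp_rot"],degrees=True).as_matrix();T[:3,3]=s["tool_pos"];return T
def wrist(name):
    s=r.sense();p,d=r.snapshot("wrist");c=r.camera_params("wrist");cv2.imwrite(f"pics/{name}.png",p)
    W=cloud(d,c,toolT(s)@c["tool_from_camera"]);np.save(f"pics/{name}.npy",W);return s,p,W
E
python3 - <<'E'
from h import *
s,p,W=wrist("w1");print(s["time"],s["tool_pos"],s["tcp_rot"],s["joint_pos"].round(1),s["ft_force"],s["finger_gap"])
z=W[...,2];x,y=W[...,0],W[...,1]
for nm,c,R,lo,hi in [("gate",(527,-11),45,51,58),("spig",(527,-11),30,62,75),("tab",(553,-138),35,60,72)]:
    P=W[(z>lo)&(z<hi)&(np.hypot(x-c[0],y-c[1])<R)]
    if len(P): print(nm,len(P),np.mean(P,0).round(1),P.min(0).round(1),P.max(0).round(1),cv2.minEnclosingCircle(P[:,:2].astype(np.float32)),cv2.minAreaRect(P[:,:2].astype(np.float32)))
P=W[(z>41)&(z<50)&(np.hypot(x-527,y+11)<92)]
print(cv2.minAreaRect(P[:,:2].astype(np.float32)),np.median(P[:,2]))
E
```

```text
1.4 [ 559.55494633 -187.48812853  201.31284453] [-1.79977338e+02  1.66220731e-02  1.01268655e+02] [-23.5   6.8  89.1  -0.   84.1 -34.8] [-0.19682714  0.76686203  0.92980758] -0.18611325750528862
gate 712 [533.7 -41.3  53.9] [509.4 -47.5  51.1] [556.1 -32.3  56.3] ((532.752197265625, -37.12162399291992), 23.806095123291016) ((533.749267578125, -42.06024169921875), (47.6116943359375, 10.383191108703613), 11.413225173950195)
tab 559 [ 554.1 -140.    66.5] [ 537.2 -147.8   60.1] [ 571.1 -132.4   69. ] ((554.1138916015625, -140.36080932617188), 17.047935485839844) ((554.2548828125, -140.5860595703125), (33.19046401977539, 10.581799507141113), 11.265863418579102)
((537.398193359375, -58.45166015625), (110.39569091796875, 48.86081314086914), 11.5588960647583) 46.146278078387894
```

View pics/w1.png

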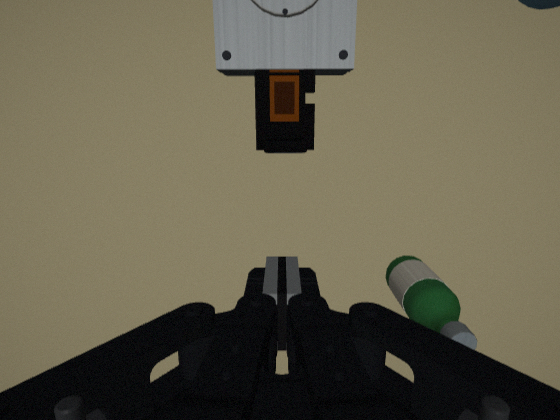

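The wrist view shows the tab's outer edge at row ~152 (columns 257–313), 3 mm to tool +y, and the way is clear. About 15 mm of push is needed. I descend behind the tab, then approach.

Emit:
jog_arm([
  [[10,3,50],[0,0,0]],
  [[10,3,100],[0,0,0]],
  [[10,3,140],[0,0,0]],
  [[10,3,152],[0,0,0]],
  [[14,3,152],[0,0,0]],
  [[18,3,152],[0,0,0]],
  [[22,3,152],[0,0,0]],
  [[25,3,152],[0,0,0]],
  [[25,3,152],[0,0,0]],
])

```text
time: 2.35
tool_pos: [559.4, -160.8, 51.0]
tcp_rot: [179.9, 0.1, 101.4]
ft_force: [-0.5, 0.3, 0.2]
finger_gap: 0.0
grip_force: 0.0
```

Emit:
jog_arm([
  [[1,0,0],[0,0,0]],
  [[2,0,0],[0,0,0]],
  [[3,0,0],[0,0,0]],
  [[4,0,0],[0,0,0]],
  [[5,0,0],[0,0,0]],
  [[6,0,0],[0,0,0]],
  [[7,0,0],[0,0,0]],
  [[8,0,0],[0,0,0]],
  [[8,0,0],[0,0,0]],
])

```text
time: 3.25
tool_pos: [556.8, -153.5, 49.3]
tcp_rot: [180.0, 0.0, 101.4]
ft_force: [0.8, -2.6, -1.0]
finger_gap: 0.2
grip_force: 1.6
```

```bash
cat > tab.py <<'E'
from h import *
p,d=r.snapshot("top");W=cloud(d,r.camera_params("top"));z=W[...,2];x,y=W[...,0],W[...,1]
s=r.sense();print(s["time"],s["tool_pos"],s["ft_force"])
P0=cloud(np.load("pics/top0.npy"),r.camera_params("top"))
u=np.array([-.198,.98])
s,p,W2=wrist("wt")
for nm,Q in(("before",P0),("top",W),("wrist",W2)):
    P=Q[(Q[...,2]>60)&(Q[...,2]<72)&(abs((Q[...,:2]-[527,-11])@[.98,.198])<20)][:,:2]
    t=(P-[527,-11])@u; t=t[(t<-100)&(t>-150)]; print(nm,len(t),np.percentile(t,[2,10,50,90,98]).round(1) if len(t) else "")
E
python3 tab.py
```

```text
3.3 [ 556.79366344 -153.4614691    49.27607738] [ 1.26853274 -3.27507998 -1.27467299]
before 63 [-133.4 -132.6 -128.4 -124.5 -123.8]
top 0 
wrist 3118 [-139.4 -138.9 -130.2 -125.2 -124.8]
```

Emit:
jog_arm([
  [[1,0,0],[0,0,0]],
  [[2,0,0],[0,0,0]],
  [[3,0,0],[0,0,0]],
  [[4,0,0],[0,0,0]],
  [[5,0,0],[0,0,0]],
  [[6,0,0],[0,0,0]],
  [[7,0,0],[0,0,0]],
  [[8,0,0],[0,0,0]],
  [[8,0,0],[0,0,0]],
])

```text
time: 4.25
tool_pos: [555.1, -145.0, 49.2]
tcp_rot: [-180.0, -0.0, 101.4]
ft_force: [-0.1, -1.8, -0.3]
finger_gap: -0.2
grip_force: 0.7
```

Emit:
jog_arm([
  [[0.5,0,0],[0,0,0]],
  [[1,0,0],[0,0,0]],
])

```text
time: 4.45
tool_pos: [555.0, -144.4, 49.3]
tcp_rot: [-180.0, 0.0, 101.4]
ft_force: [-0.3, -3.5, -1.0]
finger_gap: -0.3
grip_force: 1.7
```

Emit:
jog_arm([
  [[0.5,0,0],[0,0,0]],
  [[1,0,0],[0,0,0]],
])

```text
time: 4.65
tool_pos: [554.7, -143.1, 49.3]
tcp_rot: [-180.0, -0.0, 101.4]
ft_force: [-0.2, -0.6, -0.3]
finger_gap: -0.2
grip_force: 0.3
```

```bash
python3 tab.py
```

```text
4.7 [ 554.72984435 -142.82608205   49.24207613] [-0.04100612 -0.14166223  0.34565144]
before 63 [-133.4 -132.6 -128.4 -124.5 -123.8]
top 0 
wrist 3123 [-128.5 -128.  -119.3 -114.2 -113.9]
```

Emit:
jog_arm([
  [[0.5,0,0],[0,0,0]],
  [[1,0,0],[0,0,0]],
])

```text
time: 4.95
tool_pos: [554.7, -142.0, 49.3]
tcp_rot: [180.0, -0.0, 101.4]
ft_force: [-0.8, -0.5, -0.0]
finger_gap: -0.1
grip_force: 0.0
```

```bash
python3 tab.py
```

```text
5.0 [ 554.64033667 -142.02402792   49.30593905] [-0.2065987  -0.12186622  0.13224615]
before 63 [-133.4 -132.6 -128.4 -124.5 -123.8]
top 0 
wrist 3237 [-127.7 -127.2 -117.4 -112.1 -111.7]
```

The force dropped to zero and the tab moved ahead of the finger, so it is in the stop. I back off, rise, and move to see the gate.

Emit:
jog_arm([
  [[-8,0,0],[0,0,0]],
  [[-15,0,0],[0,0,0]],
  [[-15,0,-50],[0,0,0]],
  [[-15,0,-100],[0,0,0]],
  [[-15,0,-150],[0,0,0]],
  [[25,0,-150],[0,0,0]],
  [[65,0,-150],[0,0,0]],
  [[75,0,-150],[0,0,0]],
  [[75,0,-150],[0,0,0]],
  [[75,0,-150],[0,0,0]],
], grip=85)

```text
time: 6.05
tool_pos: [540.0, -69.7, 199.2]
tcp_rot: [-180.0, 0.0, 101.4]
ft_force: [-0.2, 0.3, -0.7]
finger_gap: 85.1
grip_force: 0.0
```

```bash
python3 - <<'E'
from h import *
s,p,W=wrist("w2");print(s["time"],s["tool_pos"],s["tcp_rot"],s["qd"].round(1))
z=W[...,2];x,y=W[...,0],W[...,1]
for nm,c,R,lo,hi in [("flange",(528,-13),45,51,58),("spig",(528,-13),30,65,72),("tab",(550,-125),35,62,72)]:
    P=W[(z>lo)&(z<hi)&(np.hypot(x-c[0],y-c[1])<R)]
    if len(P): print(nm,len(P),np.mean(P,0).round(1),P.min(0).round(1),P.max(0).round(1),cv2.minEnclosingCircle(P[:,:2].astype(np.float32)),cv2.minAreaRect(P[:,:2].astype(np.float32)))
P=W[(z>42)&(z<49)&(np.hypot(x-527,y+11)<92)]
print(cv2.minAreaRect(P[:,:2].astype(np.float32)),np.median(P[:,2]))
E
```

```text
6.05 [539.9847278 -69.7109905 199.2062757] [-1.79992229e+02  3.29390023e-02  1.01407285e+02] [-0.9  0.6 -0.3  0.   0.1  0.2]
flange 3358 [528.  -12.1  54.1] [494.5 -46.9  51. ] [561.8  19.9  56.8] ((528.21728515625, -13.435160636901855), 33.859153747558594) ((528.3518676757812, -13.4761962890625), (66.64559173583984, 66.61296844482422), 54.055355072021484)
spig 748 [528.2 -12.8  67.4] [508.7 -33.1  65.1] [547.7   5.8  70. ] ((528.2709350585938, -13.583416938781738), 19.756006240844727) ((528.2274169921875, -13.563119888305664), (38.835792541503906, 38.85158920288086), 68.63550567626953)
tab 474 [ 550.9 -124.    66.3] [ 534. -132.   62.] [ 568.  -116.9   68.7] ((551.0399169921875, -124.56477355957031), 17.051210403442383) ((551.0137939453125, -124.56905364990234), (33.022216796875, 10.406973838806152), 12.682613372802734)
((528.2286987304688, -13.526443481445312), (110.28105926513672, 140.51583862304688), 11.513684272766113) 46.21273860319951
```

View pics/w2.png

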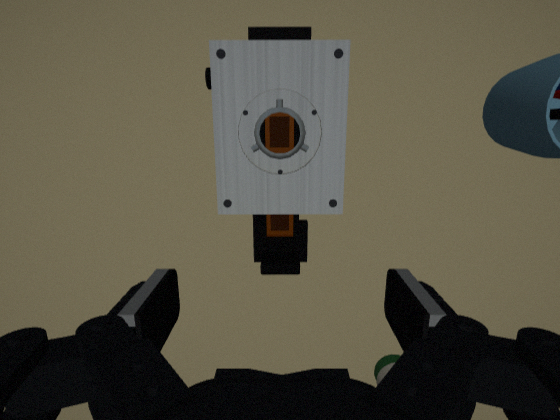

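The gate is centred at pixel (280,131), measured (528.2,−13.5). The tab face is 118.6 mm from it, so the stop is reached. Now to hover over the loupe at the same yaw.

Emit:
jog_arm([
  [[317,40,0],[0,0,0]],
  [[317,40,0],[0,0,0]],
  [[317,40,0],[0,0,0]],
  [[317,40,0],[0,0,0]],
  [[317,40,0],[0,0,0]],
  [[317,40,0],[0,0,0]],
  [[317,40,0],[0,0,0]],
  [[317,40,0],[0,0,0]],
  [[317,40,0],[0,0,0]],
  [[317,40,0],[0,0,0]],
])

```text
time: 7.1
tool_pos: [517.0, 248.1, 199.0]
tcp_rot: [-180.0, 0.0, 101.3]
ft_force: [-0.0, -0.6, 0.5]
finger_gap: 85.3
grip_force: 0.0
```

```bash
python3 - <<'E'
from h import *
r.snapshot("top")
for k in range(3):
  s,p,W=wrist("w3");print(s["time"],s["tool_pos"],s["tcp_rot"])
  z=W[...,2];x,y=W[...,0],W[...,1]
  for nm,lo,hi in [("eyecup",65,75),("collartop",41,47)]:
    P=W[(z>lo)&(z<hi)&(np.hypot(x-504,y-308)<45)]
    print(nm,len(P),np.mean(P,0).round(1),cv2.minEnclosingCircle(P[:,:2].astype(np.float32)))
E
```

```text
7.15 [516.93727811 248.0920118  199.11025717] [-1.79981719e+02  2.65194162e-02  1.01274777e+02]
eyecup 1339 [503.3 309.5  69.1] ((503.6455078125, 309.0948486328125), 22.275894165039062)
collartop 1059 [503.6 311.   44.5] ((503.45477294921875, 309.13018798828125), 29.96559715270996)
7.2 [516.89986063 248.21136764 199.24681577] [-1.79994322e+02  1.79077537e-02  1.01276271e+02]
eyecup 1343 [503.4 309.6  69.1] ((503.61865234375, 308.94256591796875), 22.28818130493164)
collartop 1054 [503.7 311.   44.5] ((503.5074462890625, 309.2136535644531), 29.902450561523438)
7.25 [516.8506173  248.39547019 199.29008721] [1.79997844e+02 1.24375887e-02 1.01283152e+02]
eyecup 1355 [503.3 309.8  69.1] ((503.4853210449219, 309.1310119628906), 22.336427688598633)
collartop 1040 [503.7 310.7  44.5] ((503.5810546875, 309.02557373046875), 29.82586097717285)
```

Loupe found at (503.5, 309.1) in the wrist frame. I descend over it and grip.

Emit:
jog_arm([
  [[40,-1.3,0],[0,0,0]],
  [[62,-1.3,0],[0,0,0]],
  [[62,-1.3,45],[0,0,0]],
  [[62,-1.3,90],[0,0,0]],
  [[62,-1.3,130],[0,0,0]],
  [[62,-1.3,160],[0,0,0]],
  [[62,-1.3,180],[0,0,0]],
  [[62,-1.3,190],[0,0,0]],
  [[62,-1.3,190],[0,0,0]],
])

```text
time: 8.2
tool_pos: [501.9, 309.4, 7.9]
tcp_rot: [-179.8, 0.0, 101.4]
ft_force: [0.8, 0.3, -0.2]
finger_gap: 85.2
grip_force: 0.0
```

Emit:
jog_arm([
  [[0,0,0],[0,0,0]],
  [[0,0,0],[0,0,0]],
  [[0,0,0],[0,0,0]],
  [[0,0,0],[0,0,0]],
  [[0,0,0],[0,0,0]],
  [[0,0,0],[0,0,0]],
  [[0,0,0],[0,0,0]],
  [[0,0,0],[0,0,0]],
], grip=50, force=80)

```text
time: 9.0
tool_pos: [504.5, 311.2, 11.8]
tcp_rot: [179.8, -0.1, 101.4]
ft_force: [-0.3, -0.2, 6.8]
finger_gap: 56.9
grip_force: 85.9
```

Emit:
jog_arm([
  [[0,0,-30],[0,0,0]],
  [[0,0,-70],[0,0,0]],
  [[0,0,-110],[0,0,0]],
  [[0,0,-130],[0,0,0]],
  [[0,0,-130],[0,0,0]],
  [[0,0,-130],[0,0,0]],
])

```text
time: 9.6
tool_pos: [502.8, 310.4, 139.2]
tcp_rot: [180.0, -0.0, 101.4]
ft_force: [0.5, -0.8, -2.8]
finger_gap: 57.1
grip_force: 85.9
```

```bash
python3 - <<'E'
from h import *
p,d=r.snapshot("side");cv2.imwrite("pics/s4.png",p[180:420,180:460]) 
s,p,W=wrist("w4");print(s)
T=np.linalg.inv(toolT(s));L=W@T[:3,:3].T+T[:3,3]
# loupe top in tool frame
m=(L[...,2]<-50)&(L[...,2]>-70)&(np.hypot(L[...,0],L[...,1])<32)
P=L[m];print(len(P),P.mean(0),cv2.minEnclosingCircle(P[:,:2].astype(np.float32)))
cv2.imwrite("pics/c4.png",np.hstack([p[100:420],cv2.resize(cv2.imread("pics/s4.png"),(240,206)).repeat(1,0)[:1].repeat(320,0)]) if 0 else p)
E
```

```text
{'time': 9.65, 'joint_pos': array([ 2.67138215e+01,  9.56526724e+00,  9.28930766e+01, -3.90397954e-04,
        7.76542144e+01,  1.53090218e+01]), 'qd': array([-0.09300599,  1.11750593,  0.97512184, -0.01996795,  0.21531169,
       -0.05812875]), 'joint_efforts': array([ 2.00867857e-03, -6.03716111e+01, -5.12607050e+01, -1.76396945e-03,
       -7.12116784e-02, -4.28749954e-04]), 'tool_pos': array([501.95312866, 309.92308689, 137.73473193]), 'tcp_rot': array([-1.79891536e+02,  3.00858357e-02,  1.01404912e+02]), 'ft_force': array([-0.42758548,  0.38351057, -2.7347362 ]), 'wrist_torque': array([-0.00779299,  0.06347603, -0.02784843]), 'grip_force': 85.89603043171131, 'finger_gap': 57.3361169668952}
12407 [  7.54499363   0.78515847 -54.64648012] ((10.89794921875, 0.04224586486816406), 30.0300350189209)
```

View pics/c4.png

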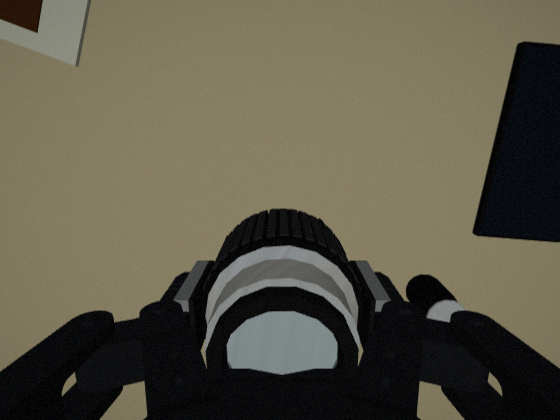

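The wrist view shows the loupe's collar centred between the pads (columns 207–358) and held upright. I carry it over the gate.

Emit:
jog_arm([
  [[-50,-6,0],[0,0,0]],
  [[-100,-12,0],[0,0,0]],
  [[-150,-18,0],[0,0,0]],
  [[-200,-24,0],[0,0,0]],
  [[-240,-29,0],[0,0,0]],
  [[-280,-34,0],[0,0,0]],
  [[-305,-37,0],[0,0,0]],
  [[-321,-39,0],[0,0,0]],
  [[-321,-39,0],[0,0,0]],
  [[-321,-39,0],[0,0,0]],
])

```text
time: 10.7
tool_pos: [526.9, -12.0, 137.5]
tcp_rot: [-179.8, -0.1, 101.3]
ft_force: [0.5, 0.4, -2.2]
finger_gap: 57.2
grip_force: 86.0
```

Emit:
jog_arm([
  [[0,0,20],[0,0,0]],
  [[0,0,40],[0,0,0]],
  [[0,0,46],[0,0,0]],
  [[0,0,46],[0,0,0]],
  [[0,0,46],[0,0,0]],
  [[0,0,46],[0,0,0]],
])

```text
time: 11.3
tool_pos: [528.9, -11.9, 94.5]
tcp_rot: [179.9, 0.0, 101.4]
ft_force: [-0.7, -0.1, -2.3]
finger_gap: 57.2
grip_force: 86.0
```

```bash
python3 - <<'E'
from h import *
for n in("side","top"):
  p,d=r.snapshot(n);W=cloud(d,r.camera_params(n));z=W[...,2];x,y=W[...,0],W[...,1]
  s=r.sense();print(n,s["time"],s["tool_pos"],s["tcp_rot"],s["ft_force"])
  for lo,hi in((40,58),(100,120),(120,135),(136,150)):
    P=W[(z>lo)&(z<hi)&(np.hypot(x-527,y+12)<(40 if lo>60 else 36))]
    if len(P)>3: print(lo,len(P),P.mean(0).round(1),P.min(0).round(1),P.max(0).round(1),np.round(np.hstack(cv2.minEnclosingCircle(P[:,:2].astype(np.float32))),1))
  if n=="side":cv2.imwrite("pics/s5.png",cv2.resize(p[130:270,240:400],None,fx=4,fy=4,interpolation=2))
E
```

```text
side 11.35 [528.89757185 -11.93573853  94.49405947] [1.79894274e+02 3.13037917e-02 1.01415625e+02] [-0.43364771  0.53280728 -2.70292673]
40 264 [525.2   1.8  52.1] [491.5 -37.5  43. ] [562.1  23.8  57.8] [526.8 -11.2  35.7]
100 157 [524.3   4.7 110.3] [487.3 -16.9 100.3] [563.9  16.  120. ] [525.5  -8.   39. ]
120 192 [526.    1.  127.4] [487.7 -31.2 120.1] [564.6  16.7 134.8] [526.1  -9.   39.1]
136 191 [526.3  -7.6 144.7] [488.6 -31.4 136.1] [564.9  10.3 150. ] [526.9  -7.6  38.4]
top 11.4 [528.81001017 -12.01058919  94.40378682] [1.79900643e+02 2.95469608e-02 1.01406550e+02] [ 0.10229979 -0.09250142 -2.31164052]
```

View pics/s5.png

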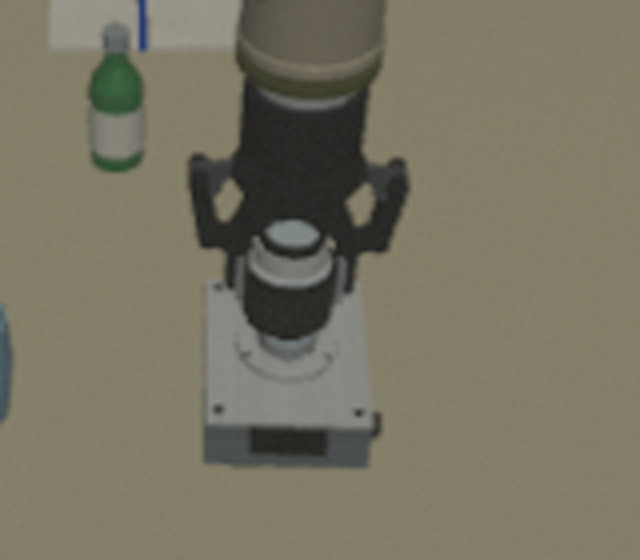

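The side crop shows the loupe directly over the spigot (288,345). I descend slowly, watching the forces.

Emit:
jog_arm([
  [[0,0,8],[0,0,0]],
  [[0,0,13],[0,0,0]],
  [[0,0,15],[0,0,0]],
  [[0,0,16],[0,0,0]],
  [[0,0,17],[0,0,0]],
  [[0,0,18],[0,0,0]],
  [[0,0,18],[0,0,0]],
])

```text
time: 12.1
tool_pos: [528.0, -12.0, 75.3]
tcp_rot: [-180.0, -0.0, 101.4]
ft_force: [-0.5, 0.7, -1.6]
finger_gap: 57.3
grip_force: 86.0
```

Emit:
jog_arm([
  [[0,0,0.5],[0,0,0]],
  [[0,0,1],[0,0,0]],
  [[0,0,1.5],[0,0,0]],
  [[0,0,2],[0,0,0]],
  [[0,0,2.5],[0,0,0]],
  [[0,0,2.5],[0,0,0]],
])

```text
time: 12.7
tool_pos: [528.2, -12.1, 73.1]
tcp_rot: [180.0, 0.0, 101.4]
ft_force: [-0.6, 0.9, 1.9]
finger_gap: 57.3
grip_force: 86.1
```

Emit:
jog_arm([
  [[0,0,0.5],[0,0,0]],
  [[0,0,1],[0,0,0]],
  [[0,0,1],[0,0,0]],
])

```text
time: 13.0
tool_pos: [528.1, -12.0, 72.0]
tcp_rot: [180.0, 0.0, 101.4]
ft_force: [-3.2, 0.5, 4.0]
finger_gap: 57.0
grip_force: 86.1
```

```bash
cat > chk.py <<'E'
from h import *
from scipy.optimize import least_squares
s=r.sense();print(s["time"],s["tool_pos"],s["tcp_rot"],s["ft_force"],s["wrist_torque"].round(2),s["joint_pos"].round(1))
p,d=r.snapshot("side");W=cloud(d,r.camera_params("side"));cv2.imwrite("pics/s6.png",p)
z=W[...,2];x,y=W[...,0],W[...,1]
P=W[(z>s["tool_pos"][2]-3)&(z<s["tool_pos"][2]+28)&(np.hypot(x-527,y+12)<36)&(abs(x-527)<22)&(y>-12)]
f=least_squares(lambda c:np.hypot(P[:,0]-c[0],P[:,1]-c[1])-30,[527,-12],loss="soft_l1");print("collar",len(P),f.x,np.abs(f.fun).mean())
Q=W[(z>s["tool_pos"][2]+50)&(z<s["tool_pos"][2]+68)&(np.hypot(x-527,y+12)<30)]
if len(Q): print("top",len(Q),np.percentile(Q[:,2],[50,90]),cv2.minEnclosingCircle(Q[:,:2].astype(np.float32)))
E
python3 chk.py
```

```text
13.0 [528.14364677 -12.03565495  72.02239923] [1.79987221e+02 4.47015468e-03 1.01404717e+02] [-3.21900813  0.45470131  3.95631307] [ 0.04  0.5  -0.03] [ -6.9   4.3 105.9  -0.   69.7 -18.3]
collar 143 [527.9177651  -16.51981676] 1.0769597267534945
top 158 [125.71271036 131.00293452] ((525.4584350585938, -3.5040996074676514), 28.515155792236328)
```

Emit:
jog_arm([
  [[0,-0.5,0],[0,0,0]],
  [[0,-1,0],[0,0,0]],
  [[0,-1,0.5],[0,0,0]],
  [[0,-1,1],[0,0,0]],
  [[0,-1,1],[0,0,0]],
])

```text
time: 13.55
tool_pos: [528.0, -12.1, 71.4]
tcp_rot: [179.9, 0.0, 101.4]
ft_force: [1.3, 0.9, 5.9]
finger_gap: 57.2
grip_force: 86.3
```

```bash
python3 - <<'E'
from h import *
for i in range(3):
    s=r.sense();print(s["tool_pos"].round(2),s["ft_force"].round(2),s["wrist_torque"].round(2));r.snapshot("top")
E
```

```text
[527.95 -12.14  71.36] [1.28 0.91 5.92] [ 0.34 -0.43  0.02]
[527.93 -12.14  71.35] [2.31 1.1  5.56] [ 0.3  -0.33 -0.07]
[527.94 -12.14  71.36] [2.05 2.44 5.13] [ 0.29 -0.37  0.04]
```

The spigot is in the bore and the underside is on the pins with about 8 N. I now turn in small steps and watch for the force to drop.

Emit:
jog_arm([
  [[0.3,0.4,0],[0,0,0.07]],
  [[0.3,0.4,0],[0,0,0.14]],
  [[0.3,0.4,0],[0,0,0.14]],
])

```text
time: 14.0
tool_pos: [527.7, -12.1, 71.1]
tcp_rot: [180.0, 0.0, 93.2]
ft_force: [-0.6, -0.2, 5.7]
finger_gap: 56.9
grip_force: 86.8
```

Emit:
jog_arm([
  [[0,0,0],[0,0,0.07]],
  [[0,0,0],[0,0,0.14]],
  [[0,0,0],[0,0,0.14]],
])

```text
time: 14.3
tool_pos: [527.6, -12.1, 71.1]
tcp_rot: [180.0, 0.0, 85.2]
ft_force: [0.9, 0.0, 5.7]
finger_gap: 57.1
grip_force: 86.9
```

```bash
python3 - <<'E'
from h import *
s=r.sense();print(s["tool_pos"].round(2),s["tcp_rot"].round(1),s["ft_force"].round(2),s["wrist_torque"].round(2))
E
```

```text
[527.6  -12.06  71.06] [180.    0.   85.2] [0.87 0.05 5.71] [ 0.   -0.04 -0.09]
```

Smooth, with the load steady at 5.7 N. I keep turning.

Emit:
jog_arm([
  [[0,0,0],[0,0,0.07]],
  [[0,0,0],[0,0,0.14]],
  [[0,0,0],[0,0,0.14]],
])

```text
time: 14.6
tool_pos: [527.7, -12.1, 71.1]
tcp_rot: [180.0, 0.0, 77.2]
ft_force: [-0.4, -0.3, 6.0]
finger_gap: 56.9
grip_force: 86.9
```

Emit:
jog_arm([
  [[0,0,0],[0,0,0.07]],
  [[0,0,0],[0,0,0.14]],
  [[0,0,0],[0,0,0.14]],
])

```text
time: 14.9
tool_pos: [527.7, -12.1, 71.1]
tcp_rot: [180.0, 0.0, 69.2]
ft_force: [-0.4, 0.0, 6.0]
finger_gap: 57.3
grip_force: 86.9
```

Emit:
jog_arm([
  [[0,0,0],[0,0,0.07]],
  [[0,0,0],[0,0,0.14]],
  [[0,0,0],[0,0,0.14]],
])

```text
time: 15.2
tool_pos: [527.7, -12.1, 71.1]
tcp_rot: [180.0, -0.0, 61.1]
ft_force: [-0.4, -0.4, 6.2]
finger_gap: 57.6
grip_force: 86.9
```

Emit:
jog_arm([
  [[0,0,0],[0,0,0.07]],
  [[0,0,0],[0,0,0.14]],
  [[0,0,0],[0,0,0.14]],
])

```text
time: 15.5
tool_pos: [527.8, -12.1, 71.1]
tcp_rot: [180.0, -0.0, 53.1]
ft_force: [1.2, -0.3, 5.3]
finger_gap: 56.9
grip_force: 86.9
```

Emit:
jog_arm([
  [[0,0,0],[0,0,0.07]],
  [[0,0,0],[0,0,0.14]],
  [[0,0,0],[0,0,0.14]],
])

```text
time: 15.8
tool_pos: [527.8, -12.1, 71.2]
tcp_rot: [179.9, -0.0, 45.1]
ft_force: [1.2, -0.6, 5.7]
finger_gap: 57.2
grip_force: 86.9
```

Emit:
jog_arm([
  [[0,0,0],[0,0,0.07]],
  [[0,0,0],[0,0,0.14]],
  [[0,0,0],[0,0,0.14]],
])

```text
time: 16.1
tool_pos: [527.5, -12.2, 70.7]
tcp_rot: [180.0, 0.0, 37.2]
ft_force: [2.8, -1.5, 1.8]
finger_gap: 57.3
grip_force: 86.4
```

The force fell to 1.8 N at yaw 37°, so the keyways are probably reached. I press down to test.

Emit:
jog_arm([
  [[0,0,0.7],[0,0,0]],
  [[0,0,1.4],[0,0,0]],
  [[0,0,2],[0,0,0]],
  [[0,0,2],[0,0,0]],
])

```text
time: 16.5
tool_pos: [527.5, -12.3, 68.9]
tcp_rot: [180.0, 0.0, 37.2]
ft_force: [0.1, -3.7, 5.0]
finger_gap: 57.7
grip_force: 86.4
```

Emit:
jog_arm([
  [[0,0,0],[0,0,0.02]],
  [[0,0,0],[0,0,0.035]],
  [[0,0,0.7],[0,0,0.035]],
  [[0,0,1.4],[0,0,0.035]],
  [[0,0,2],[0,0,0.035]],
  [[0,0,2],[0,0,0.035]],
])

```text
time: 17.1
tool_pos: [527.5, -12.0, 66.8]
tcp_rot: [180.0, 0.0, 35.2]
ft_force: [2.1, -5.6, 3.5]
finger_gap: 57.2
grip_force: 86.5
```

It is sinking in (z 66.8, low force). I relieve the lateral load and continue.

Emit:
jog_arm([
  [[-0.3,0.8,0],[0,0,0]],
  [[-0.3,0.8,1],[0,0,0]],
  [[-0.3,0.8,2],[0,0,0]],
  [[-0.3,0.8,3],[0,0,0]],
  [[-0.3,0.8,3],[0,0,0]],
])

```text
time: 17.6
tool_pos: [527.6, -12.4, 63.9]
tcp_rot: [-180.0, -0.0, 35.2]
ft_force: [0.1, -0.4, 6.1]
finger_gap: 57.1
grip_force: 86.7
```

Emit:
jog_arm([
  [[0,0,0.7],[0,0,0]],
  [[0,0,1.4],[0,0,0]],
  [[0,0,2],[0,0,0]],
  [[0,0,2],[0,0,0]],
])

```text
time: 18.0
tool_pos: [527.6, -12.3, 62.1]
tcp_rot: [-180.0, -0.0, 35.2]
ft_force: [-1.5, -0.1, 8.2]
finger_gap: 57.2
grip_force: 86.9
```

Emit:
jog_arm([
  [[0,0,0.7],[0,0,0]],
  [[0,0,1.4],[0,0,0]],
  [[0,0,2],[0,0,0]],
  [[0,0,2],[0,0,0]],
])

```text
time: 18.4
tool_pos: [527.7, -12.3, 61.7]
tcp_rot: [-180.0, -0.0, 35.2]
ft_force: [-8.5, -0.1, 21.9]
finger_gap: 56.6
grip_force: 88.5
```

Emit:
jog_arm([
  [[0,0,0.7],[0,0,0]],
  [[0,0,1.4],[0,0,0]],
  [[0,0,2],[0,0,0]],
  [[0,0,2],[0,0,0]],
  [[0,0,2],[0,0,0]],
])

```text
time: 18.9
tool_pos: [527.9, -12.3, 61.5]
tcp_rot: [-180.0, -0.0, 35.2]
ft_force: [-18.5, 0.8, 40.7]
finger_gap: 57.3
grip_force: 90.4
```

Hard stop reached. Total travel of 9.5 mm is 7.5 mm of pin drop plus the remaining spring travel. I ease the excess load and verify.

Emit:
jog_arm([
  [[-0.5,-0.4,-0.8],[0,0,0]],
  [[-0.6,-0.5,-1.7],[0,0,0]],
  [[-0.6,-0.5,-1.7],[0,0,0]],
  [[-0.6,-0.5,-1.7],[0,0,0]],
])

```text
time: 19.3
tool_pos: [527.6, -12.3, 61.7]
tcp_rot: [180.0, -0.1, 35.2]
ft_force: [-6.6, -0.5, 20.9]
finger_gap: 57.3
grip_force: 88.1
```

```bash
python3 - <<'E'
from h import *
p,d=r.snapshot("side");cv2.imwrite("pics/s7.png",cv2.resize(p[130:330,200:400],None,fx=2.9,fy=2.9,interpolation=2))
s=r.sense();print(s)
W=cloud(d,r.camera_params("side"));z=W[...,2];x,y=W[...,0],W[...,1]
P=W[(z>58)&(z<75)&(np.hypot(x-547,y+127)<35)][:,:2]
if len(P): print("tab",len(P),P.mean(0),cv2.minAreaRect(P.astype(np.float32)), "was (551.7,-142) at 22.7")
P=W[(np.hypot(x-527,y+12)<20)&(z>100)&(z<135)];print(np.percentile(P[:,2],[20,50,80]))
E
```

```text
{'time': 19.35, 'joint_pos': array([-6.92265531e+00,  4.97457224e+00,  1.06433366e+02,  2.67808545e-02,
        6.85067290e+01,  4.78249203e+01]), 'qd': array([ 0.04917908,  0.07883783, -0.03966346, -0.05766626,  0.01288008,
        0.09556873]), 'joint_efforts': array([  0.10859696, -40.14108539, -38.48932028,   0.16505873,
        -2.20980875,  -0.14370404]), 'tool_pos': array([527.64405935, -12.32782641,  61.66602133]), 'tcp_rot': array([ 1.79961187e+02, -7.99782229e-02,  3.52426578e+01]), 'ft_force': array([-6.52032622, -0.37113515, 20.9329832 ]), 'wrist_torque': array([ 0.03115152,  0.99576285, -0.13451882]), 'grip_force': 88.14272228561322, 'finger_gap': 57.37242910786766}
[110.89034703 114.64161507 119.250426  ]
```

View pics/s7.png

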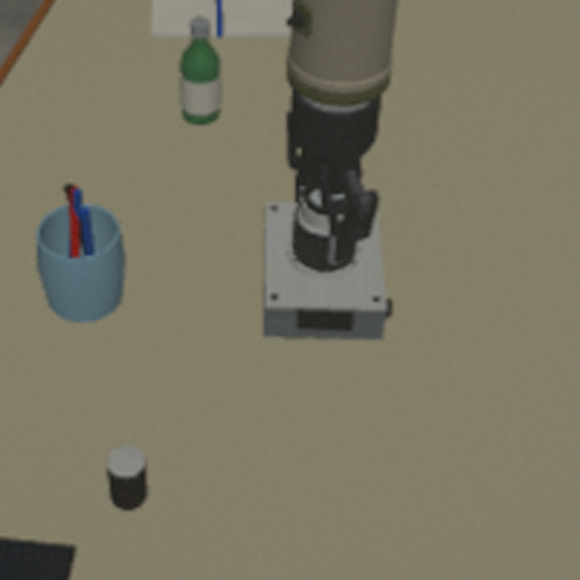

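The side crop shows the loupe down on the flange at (325,240), with the pot, bottle and film can undisturbed. It is held down with about 21 N, so I hand in.

```bash
python3 -c "
from bench import r
print(r.hand_in())"
```

```text
the job is handed in; nothing more can be done
None
```

I handed the job in at about 19 s of the 72 s allowed: the carrier is in the next stop, and the loupe dropped over the pins and is gripped and held down at about 21 N, with the gate at its hard stop; no verdict came back.

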